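Load the vial conditioner and clamp its access panel

ROBOT

A 6-joint arm with a two-finger parallel gripper is mounted at the origin on the work surface; the furniture and walls round the work are solid. World frame = base frame: x ahead of the robot, y to its left, z up, the work surface at z = 0. Lengths are in m, angles in degrees, forces in N, time in s.
With the tool pointing down it reaches from about 0.4 to 0.825 m from the base axis. Payload 7 kg.
Tool frame: the origin (TCP) lies at the very end of the fingers, on their centre line; the grasp point (between the pads) lies 19 mm behind it; x points along the fingers, z is the direction in which the jaws open and shut, and the axes are right-handed (so a half turn about x gives the same grasp; the last joint's range is limited). The gripper opens to 88 mm and grips with 3 to 60 N. Pads are 19 mm wide; open, the fingers measure 130 mm over their backs; the gripper's body (78 mm by 193 mm) begins 47 mm behind the grasp point.
Start: joints at [-60.098, 20.546, 0.682, 0, -70.136, -16.507], TCP at [0.156, -0.657, 0.227] pointing down, gripper open.
Joint ranges: [-176.03, 176.03], [-82.01, 121.73], [-58.28, 71.71], [-173.87, 95.51], [-174.79, -0.11], [-173.66, 173.66]. Speed limits (degrees/s): [136.94, 136.94, 172.46, 180, 180, 180].

INTERFACE

Orientations are given as [roll, pitch, yaw] about the fixed x, y, z axes, in that order (R = Rz(yaw) Ry(pitch) Rx(roll)).
In Python, from plant import * gives the robot as it stands.
- The arm moves only by the tool arm_command, never from a script. Its argument "commands" is one flat list of numbers, 5 for each row, row after row: the shift along the tool's x, y, z in mm, then the turn about the tool's x in degrees, then the opening in per cent of the stroke, from 0 (shut) to 100 (fully open). A call has 1 to 5 rows; each row shifts and turns the pose as measured when the row begins, along the tool's axes as they then stand; what a row does not reach is not made up. A row lasts 1/8 s, in which the tool goes at most 62.5 mm and 10.7 degrees, less where a joint would pass 70% of its speed; a pose out of reach is approached as far as the arm can. A call is refused whole if a number of a shift passes 62.5 or a number of a turn 10.7, either way. A call with a gripper value outside its range is refused whole. The fingers move at their own pace and stop on an object; the grip force is fixed at half the most. Time passes only in rows, so rows that do not move let the fingers close. It gives the time, the measured TCP pose, the force and the opening at its end, in the units of the state.
- get_obs(): the state, without advancing time (a new reading comes with each control period).
- snapshot(name): name is "side" or "top" or "wrist"; returns a dict with "frame" (480x640x3 uint8, blue, green, red), "fov_y" (degrees; the focal length in pixels is half the picture's height over the tangent of half this angle, whatever the lens; pixels are square), "cx", "cy" (the principal point, pixels), "world_to_cam" (4x4, takes a point from world to camera coordinates). Camera axes: x right, y up, looking along -z (the intrinsics and any distortion apply to the point x, -y, -z); pixel columns grow to the right and rows downward; lengths in m; the calibration is good to about 2 mm. A picture is of the moment at which its call begins. There is no depth.
- close_job(): hands the job in, once; it reports no verdict.
The state is a dict: "clock": time; "joint_pos": joint angles; "qvel": joint speeds; "tau": joint torques, N m; "tool_pos": TCP position; "orientation": TCP orientation; "force": force on the tool from outside, world axes, zero at the start; "moment": the same for the moment, N m; "opening": finger opening in m.
Only numpy, scipy, OpenCV 4.12 (cv2) and the standard library are available. Lean on these libraries where they do the work, as an engineer would, in place of code of your own. Each camera call takes 0.05 s, during which the arm holds its last target. There are 200 camera calls.

TASK

Stand the two clear glass vials upright in the vial conditioner's tray, one in each cell, then slide the access panel all the way across over them. With the panel shut, turn its wing fastener clockwise until the slot lines up with the two ribs on the panel, then press the panel down flush against the frame and finish while still holding it pressed there. Do not disturb the other things on the bench.

Things in the scene. Friction and masses are not known exactly. Their poses are not given: they have to be found in the camera images.
- conditioner: benchtop vial conditioner, a white box fixed to the bench, 150 (x) x 224 (y) x 64 mm high. Origin: centre of its underside, on the bench. Its +y half (to the left) is an open well, 134 mm (x) x 100 mm (y) inside, walls 64 mm high, with a low two-cell tray on its floor; its -y half is a closed deck 64 mm high above which the access panel is parked at the start
- cell_left (a point): centre of the floor of the left-hand (+y) of the tray's two square cells. The cell is 38.5 mm wide across the tray (y) and 40 mm along x, with 16 mm high walls 3 mm thick round it; its floor is 12 mm above the bench. The other cell's centre is 41.5 mm away. Axes as the conditioner's
- cell_right (a point): centre of the floor of the right-hand (-y, nearer the parked panel) of the tray's two square cells. The cell is 38.5 mm wide across the tray (y) and 40 mm along x, with 16 mm high walls 3 mm thick round it; its floor is 12 mm above the bench. The other cell's centre is 41.5 mm away. Axes as the conditioner's
- vial_1: clear glass vial with a screw cap, 26 mm in diameter (cap 22 mm), 50 mm high, about 18 g, standing loose on the bench left of the conditioner. Origin: centre of its underside; z points up through the cap. It may go in either cell
- vial_2: the second vial, exactly like vial_1
- cover (a joint): sliding of the access panel's carriage along the conditioner's +y axis (towards the left, over the well): 0 parked over the deck, 0.112 m at the stop, fully over the well. Friction about 1.2 N; it stays where it is left. It can be drawn along by the fastener
- panel_top (a point): centre of the upper face of the access panel, an aluminium plate 166 (x) x 112 (y) x 6 mm that moves with the carriage. Unpressed its upper face is 76 mm above the bench, leaving a 6 mm gap over the frame. Axes as the conditioner's; two dark ribs on it run along x, on both sides of the fastener
- panel (a joint): how far the panel is pressed down, m: 0 sprung up, 0.006 flush on the frame (hard stop). The spring needs about 3.5 N to start and about 9 N at flush (vertical push), and lifts the panel again when let go
- fastener (a joint): turn of the slotted wing fastener about its vertical axis in the middle of the panel, rad, growing clockwise as seen from above: 0 slot along the conditioner's y (across the ribs), 1.571 slot along x, in line with the ribs. Stops at 0 and 1.80, so it can be turned too far; friction about 0.03 N m, no spring, stays where it is left
- fastener_grip (a point): point on the fastener's axis, 26 mm above the panel's upper face, at a good height to pinch the wing. The wing is two upright steel blades with the slot between them: 40 mm long along this point's own x axis (the slot), 14 mm across in y, its top 36.5 mm above the panel; below it a round foot 34 mm in diameter and 7.5 mm high
- petri_stack: bystander: two stacked petri dishes, 59 mm in diameter, 31 mm high, origin at the underside
- tin: bystander: round tin, 61 mm in diameter, 32 mm high, origin at the underside
- timer: bystander: bench timer, 66x62x18 mm, origin at the underside
- notes: bystander: pad of sticky notes, 51x51x14 mm, origin at the underside
- small_vial: bystander: smaller brown vial, 20 mm in diameter, 36 mm high, origin at the underside

How it is judged:
By the outcome, as a careful person would: the job done as asked, in the order asked, and still so for the second after the job is handed in, while the arm keeps its last pose, push and grip.
It also fails if it takes over 51 s, if anything falls off the work surface, if the arm or the gripper's body presses on something with over 40 N, if the wrist force passes 120 N, or if a joint passes its speed limit or range.

## Working session

There is one attempt and no reset: what is moved stays moved. The work goes in short steps, Python scripts to look and compute and a tool call to move; the robot and the scene stay as the last step left them, time stands still between calls to the robot, and variables do not carry over. Pictures are saved under pics/ and viewed, about 8 in all and at most 12, crops included, and the job is handed in when it is done.

Besides the shell and the picture viewer there is one more tool, called after "Emit:" by a JSON object that holds its "name" and its "arguments", one argument or row to a line. arm_command: Moves the arm, as the interface text tells. Its arguments: {"type":"object","properties":{"commands":{"type":"array"}},"required":["commands"]}

```bash
mkdir -p pics; ls
python3 - <<'E'
from plant import *
import cv2,numpy as np
o=get_obs(); print(o)
for n in("top","side"):
    s=snapshot(n); cv2.imwrite(f"pics/{n}0.png",s["frame"]); print(n,s["fov_y"],s["cx"],s["cy"],s.keys()); print(np.round(s["world_to_cam"],4).tolist())
    np.save(f"pics/{n}0.npy",s,allow_pickle=True)
E
```

```text
pics
{'clock': 0.0, 'joint_pos': array([-6.00966482e+01,  2.05921714e+01,  6.33070820e-01, -1.83209497e-02,
       -7.01347164e+01, -1.65083340e+01]), 'qvel': array([ 0.03098212,  0.0386217 , -0.08340734, -0.01958225,  0.12152608,
        0.02548631]), 'tau': array([ 4.10204939e-04, -5.82716310e+01,  2.93055224e+01,  6.99775949e+00,
        6.83968668e-03, -1.55963507e-04]), 'tool_pos': array([ 0.15624098, -0.65617114,  0.22561469]), 'orientation': array([  6.10731423,  89.90461473, 109.49609227]), 'force': array([-0.71879183, -0.17930571,  0.20512867]), 'moment': array([ 0.02147133, -0.02364061,  0.01476398]), 'opening': 0.08759846572590116}
top 43.43291191876652 324.75442904447834 252.29239287864013 dict_keys(['frame', 'fov_y', 'cx', 'cy', 'world_to_cam'])
[[-0.0241, -0.9997, -0.0051, 0.1482], [0.9895, -0.0246, 0.1424, -0.5674], [-0.1425, -0.0016, 0.9898, -1.1029], [0.0, 0.0, 0.0, 1.0]]
side 54.94207937561718 317.02649582390626 242.27360631692804 dict_keys(['frame', 'fov_y', 'cx', 'cy', 'world_to_cam'])
[[-0.9995, 0.0329, -0.0037, 0.5573], [-0.018, -0.4477, 0.894, -0.0034], [0.0277, 0.8936, 0.4481, -1.1378], [0.0, 0.0, 0.0, 1.0]]
```

View pics/top0.png

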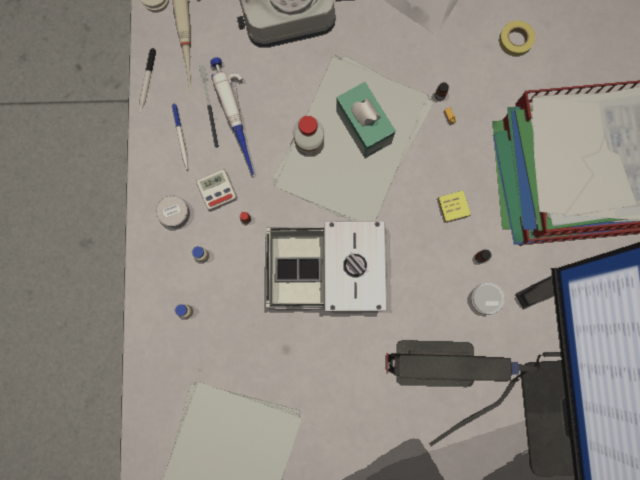

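View pics/side0.png

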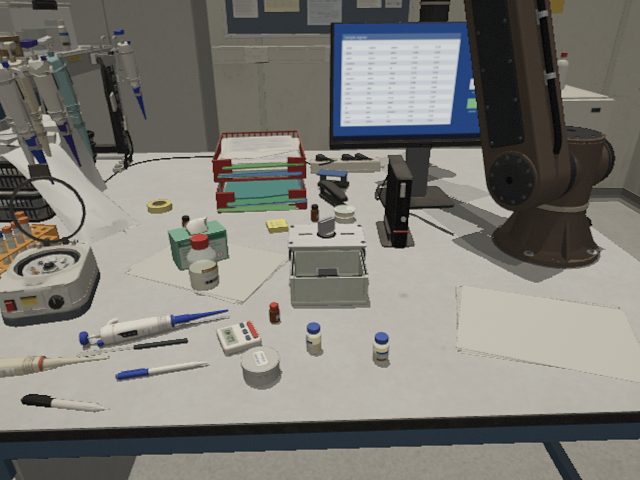

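The top view shows the blue caps at (200,254) and (183,312), the well spanning about x 266–325, the panel 325–386 and the fastener at (355,265). The side view shows both vials upright, at (314,338) and (381,348).

```bash
cat > h.py <<'E'
import cv2,numpy as np
def load(n): return np.load(f"pics/{n}.npy",allow_pickle=True).item()
def ray(s,u,v):
    f=240/np.tan(np.radians(s["fov_y"]/2)); T=np.array(s["world_to_cam"]); R=T[:3,:3]
    d=R.T@np.array([(u-s["cx"])/f,-(v-s["cy"])/f,-1]); return -R.T@T[:3,3],d/np.linalg.norm(d)
def plane(s,u,v,z):
    c,d=ray(s,u,v); return c+d*(z-c[2])/d[2]
def tri(a,b):
    A=np.zeros((3,3));r=np.zeros(3)
    for c,d in(a,b):
        P=np.eye(3)-np.outer(d,d);A+=P;r+=P@c
    return np.linalg.solve(A,r)
def proj(s,p):
    f=240/np.tan(np.radians(s["fov_y"]/2)); q=(np.array(s["world_to_cam"])@np.append(p,1))[:3]
    return s["cx"]-f*q[0]/q[2], s["cy"]+f*q[1]/q[2]
def blobs(s,lo,hi,box,amin=15):
    x0,y0,x1,y1=box; m=cv2.inRange(cv2.cvtColor(s["frame"],cv2.COLOR_BGR2HSV),lo,hi)
    k=np.zeros_like(m);k[y0:y1,x0:x1]=m[y0:y1,x0:x1]
    n,l,st,c=cv2.connectedComponentsWithStats(k)
    return [(c[i],st[i]) for i in range(1,n) if st[i][4]>=amin]
E
python3 - <<'E'
from h import *
t,s=load("top0"),load("side0")
B=((105,100,40),(130,255,255))
for n,S,b in(("t",t,(160,235,230,330)),("s",s,(295,315,400,370))):
    for c,st in blobs(S,*B,b,8): print(n,c.round(1),st, plane(S,*c,.047).round(4))
# panel (bright) outline
g=cv2.cvtColor(t["frame"],cv2.COLOR_BGR2GRAY)
crop=t["frame"][215:320,255:400]; a=cv2.resize(crop,None,fx=5.5,fy=5.5,interpolation=cv2.INTER_CUBIC)
cv2.imwrite("pics/c1.png",a[:600,:800])
E
```

```text
t [197.5 251.7] [193 247  10  10  83] [0.5771 0.3746 0.047 ]
t [180.7 309.9] [176 305  11  11  88] [0.4683 0.4054 0.047 ]
s [313.2 327.9] [307 323  13  11 113] [0.5763 0.3788 0.047 ]
s [381.2 337.8] [375 332  13  12 123] [0.4683 0.4089 0.047 ]
s [382.5 352.9] [379 352   8   2   8] [0.4719 0.4451 0.047 ]
```

View pics/c1.png

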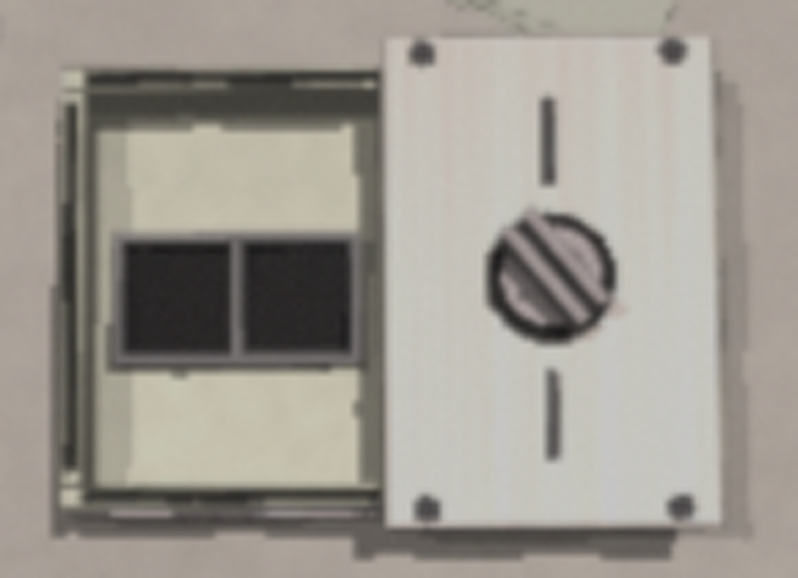

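The crop shows the panel corners (385,37)–(720,525), ribs along image-vertical, the two cells, and a wing slot already at roughly 45° (not 0).

Run:
```python
from h import *
from plant import *
from scipy.spatial.transform import Rotation as Ro
t,s=load("top0"),load("side0")
for a,b in (((197.5,251.7),(313.2,327.9)),((180.7,309.9),(381.2,337.8))): print("cap",tri(ray(t,*a),ray(s,*b)).round(4))
c=lambda x,y,z: plane(t,255+(x+.5)/5.5-.5,215+(y+.5)/5.5-.5,z)
P=[c(x,y,.076) for x,y in((385,37),(711,37),(720,525),(386,526))]
for p in P: print("panel",p.round(4))
print("size",[round(float(np.linalg.norm(P[i]-P[i-1])),4) for i in range(4)],"ctr",np.mean(P,0).round(4))
q=[c(x,y,.076) for x,y in((422,52),(673,50),(682,507),(428,508))]
print("screws ctr",np.mean(q,0).round(4)); print("yaw x-axis",[np.degrees(np.arctan2(*(a-b)[[1,0]])).round(2) for a,b in((q[0],q[3]),(q[1],q[2]))])
r=[c(547,98,.078),c(548,185,.078),c(552,370,.078),c(554,458,.078)]; d=r[0]-r[3]; print("ribs yaw",np.degrees(np.arctan2(d[1],d[0])), np.mean(r,0))
print("foot",c(551,278,.08).round(4))
d=c(527,215,.1125)-c(600,312,.1125); print("slot dir deg",np.degrees(np.arctan2(d[1],d[0])))
W=[c(x,y,.028) for x,y in((114,234),(358,234),(358,362),(114,362))]
print("tray",np.mean(W,0).round(4),[np.linalg.norm(W[i]-W[i-1]).round(4) for i in range(4)])
o=get_obs(); R=Ro.from_euler('xyz',o["orientation"],degrees=True).as_matrix(); print("tool axes cols\n",R.round(3))
```

```text
cap [0.5769 0.3753 0.0444]
cap [0.468  0.406  0.0448]
panel [0.6238 0.1331 0.076 ]
panel [0.6211 0.0233 0.076 ]
panel [0.4573 0.0266 0.076 ]
panel [0.4597 0.1367 0.076 ]
size [0.1642, 0.1098, 0.1638, 0.1101] ctr [0.5405 0.0799 0.076 ]
screws ctr [0.541  0.0796 0.076 ]
yaw x-axis [np.float64(-0.73), np.float64(-0.98)]
ribs yaw -0.6822400842133487 [0.54084667 0.08005386 0.078     ]
foot [0.5402 0.0799 0.08  ]
slot dir deg 35.06483458280127
tray [0.5423 0.1871 0.028 ] [np.float64(0.0448), np.float64(0.0851), np.float64(0.0448), np.float64(0.0846)]
tool axes cols
 [[-0.    -0.973 -0.232]
 [ 0.001 -0.232  0.973]
 [-1.     0.     0.001]]
```

Run:
```python
from h import *
t,s=load("top0"),load("side0")
print("TCP proj",proj(t,[.156,-.656,.226]),proj(s,[.156,-.656,.226]))
print("monitor base z0 side",plane(s,425,205,0).round(3), plane(s,375,203,0).round(3), plane(s,460,195,0).round(3))
for a in((556,270),(640,238),(530,400),(575,480),(527,300)): print("top",a,*[plane(t,*a,z).round(3)[:2] for z in(0,.1,.3,.5)])
for n,a,b in(("mon TL",(556,270),(331,24)),("hub top R",(512,368),(400,157)),("hub top L",(388,362),(388,163)),("mon near corner?",(640,238),(331,24))):
  p=tri(ray(t,*a),ray(s,*b)); print(n,p.round(3),[ (np.array(proj(S,p))-q).round(1) for S,q in((t,a),(s,b))])
```

```text
TCP proj (np.float64(859.5392126418079), np.float64(496.4094837288766)) (np.float64(425.1400252737813), np.float64(102.64949656042364))
monitor base z0 side [ 0.229 -0.263  0.   ] [ 0.375 -0.285  0.   ] [ 0.1   -0.341  0.   ]
top (556, 270) [ 0.531 -0.317] [ 0.52  -0.278] [ 0.499 -0.202] [ 0.478 -0.125]
top (640, 238) [ 0.59  -0.487] [ 0.574 -0.434] [ 0.543 -0.328] [ 0.512 -0.223]
top (530, 400) [ 0.284 -0.248] [ 0.295 -0.216] [ 0.316 -0.151] [ 0.337 -0.086]
top (575, 480) [ 0.137 -0.321] [ 0.16  -0.282] [ 0.206 -0.205] [ 0.252 -0.128]
top (527, 300) [ 0.473 -0.256] [ 0.468 -0.223] [ 0.457 -0.157] [ 0.446 -0.09 ]
mon TL [ 0.5   -0.133  0.486] [array([  0.6, -17.8]), array([9.1, 1.3])]
hub top R [ 0.346 -0.163  0.176] [array([-0.8,  5.4]), array([-3.4, -0.2])]
hub top L [0.387 0.037 0.221] [array([  1.6, -11.2]), array([8.1, 0.2])]
mon near corner? [ 0.515 -0.23   0.487] [array([ 0. , -0.1]), array([0.1, 0. ])]
```

The monitor stands between the start pose and the work (top about 0.49 m), so I rise above it first and turn the jaws towards x on the way.

Emit:
{"name": "arm_command", "arguments": {
  "commands": [-60,0,0,0,100,-60,0,0,-10,100,-60,0,0,-10,60,-60,0,0,-10,50,-60,0,0,-10,50]
}}

```text
clock: 0.72
tool_pos: [0.1561, -0.6551, 0.5257]
orientation: [-33.5, 89.0, 111.1]
force: [0.9, -1.9, 0.4]
opening: 0.063
```

Emit:
{"name": "arm_command", "arguments": {
  "commands": [-40,0,0,-10,50,-30,0,0,-10,50,0,0,0,-10,50,0,0,0,-5,50]
}}

```text
clock: 1.23
tool_pos: [0.1564, -0.6564, 0.6019]
orientation: [-72.0, 89.4, 108.8]
force: [-0.1, 0.1, -0.9]
opening: 0.0441
```

Emit:
{"name": "arm_command", "arguments": {
  "commands": [0,-48,-36,1.8,50,0,-48,-36,0,50,0,-48,-36,0,50,0,-48,-36,0,50,0,-48,-36,0,50]
}}

```text
clock: 1.85
tool_pos: [0.3431, -0.4161, 0.5967]
orientation: [-62.4, 88.7, 116.2]
force: [2.4, -1.6, -0.1]
opening: 0.0439
```

Emit:
{"name": "arm_command", "arguments": {
  "commands": [0,-48,-36,0,50,0,-48,-36,0,50,0,-48,-36,0,50,0,-48,-36,0,50,0,-48,-36,0,50]
}}

```text
clock: 2.48
tool_pos: [0.5323, -0.1707, 0.5993]
orientation: [-62.5, 88.6, 116.3]
force: [1.6, -0.5, 0.0]
opening: 0.0438
```

Emit:
{"name": "arm_command", "arguments": {
  "commands": [0,-60,-5,0,50,0,-60,-5,0,50,30,-50,-5,0,50,40,-45,-5,0,50,40,-45,-5,0,50]
}}

```text
clock: 3.1
tool_pos: [0.5643, 0.1013, 0.4895]
orientation: [-57.8, 88.5, 121.1]
force: [1.2, -0.5, -0.5]
opening: 0.0439
```

Emit:
{"name": "arm_command", "arguments": {
  "commands": [40,-45,-5,0,50,40,-45,-5,0,50,40,-45,-4,0,50,40,-45,-4,0,50,40,-40,-4,0,50]
}}

```text
clock: 3.72
tool_pos: [0.5862, 0.3327, 0.2864]
orientation: [-54.4, 88.5, 124.5]
force: [0.6, 0.4, -0.5]
opening: 0.0438
```

Emit:
{"name": "arm_command", "arguments": {
  "commands": [50,-25,5,0,50,50,-17,4,0,50,30,0,0,0,50,0,0,0,0,50]
}}

```text
clock: 4.22
tool_pos: [0.5722, 0.3803, 0.1463]
orientation: [-31.2, 88.4, 147.8]
force: [-0.4, 0.4, 0.1]
opening: 0.0442
```

Run:
```python
from h import *
from plant import *
from scipy.spatial.transform import Rotation as Ro
o=get_obs(); print(o["tool_pos"],o["orientation"],o["joint_pos"]); R=Ro.from_euler('xyz',o["orientation"],degrees=True).as_matrix(); print(R.round(4))
w=snapshot("wrist"); np.save("pics/w1.npy",w,allow_pickle=True); cv2.imwrite("pics/w1.png",w["frame"])
for z in(.05,.0): print(z,np.round(proj(w,[.5768,.3757,z]),1))
for c,st in blobs(w,(105,100,40),(130,255,255),(0,0,640,480),60): print(c.round(1),st,plane(w,*c,.05).round(4))
```

```text
[0.57222788 0.38034342 0.14633248] [-31.24964878  88.44157507 147.82076378] [ 48.93224005  25.15104717  -2.33786122  -1.73177742 -62.76259879
 -49.06580306]
[[-0.023  -0.0164 -0.9996]
 [ 0.0145 -0.9998  0.0161]
 [-0.9996 -0.0141  0.0233]]
0.05 [308.3 233.5]
0.0 [308.8 218.1]
[ 39.1 121.3] [   0   96  103   52 1448] [0.759  0.2914 0.05  ]
[309.3 231.5] [296 217  28  29 613] [0.576  0.3741 0.05  ]
[444.3 264.8] [430 252  30  27 605] [0.4693 0.4041 0.05  ]
```

View pics/w1.png

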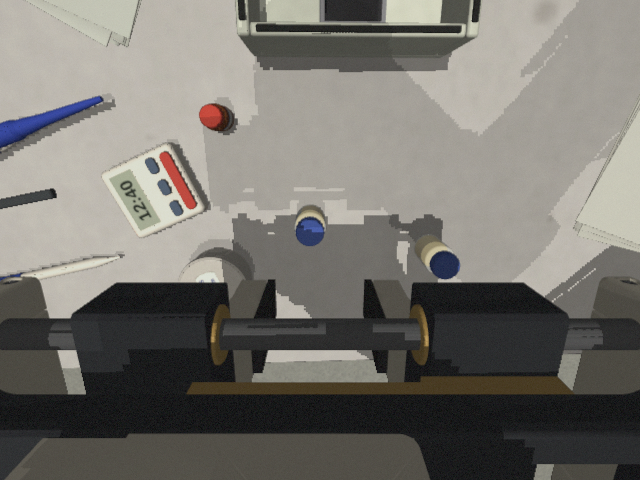

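The wrist view shows the target cap at (309,231) and the other at (444,265); both agree within 2 mm with the triangulation. Descending.

Emit:
{"name": "arm_command", "arguments": {
  "commands": [50,4,-4,0,50,45,3,-3,0,50,25,0,0,0,50,0,0,0,0,50]
}}

```text
clock: 4.78
tool_pos: [0.5838, 0.3789, 0.0352]
orientation: [-68.4, 88.4, 110.7]
force: [0.3, 0.6, 0.7]
opening: 0.0438
```

Emit:
{"name": "arm_command", "arguments": {
  "commands": [0,4,7,0,50,13,0,0,0,50,0,0,0,0,50]
}}

```text
clock: 5.15
tool_pos: [0.5787, 0.3771, 0.0274]
orientation: [-82.2, 88.2, 96.9]
force: [0.5, 0.0, 0.0]
opening: 0.0437
```

Emit:
{"name": "arm_command", "arguments": {
  "commands": [6,2,2,0,50,0,0,0,0,15,0,0,0,0,15,0,0,0,0,15,0,0,0,0,15]
}}

```text
clock: 5.78
tool_pos: [0.577, 0.3757, 0.0219]
orientation: [-84.3, 88.2, 94.8]
force: [-0.6, -0.8, -0.0]
opening: 0.0246
```

Emit:
{"name": "arm_command", "arguments": {
  "commands": [-40,0,0,0,15,-50,0,0,0,15,-20,40,5,0,15,0,50,10,0,15,0,50,10,0,15]
}}

```text
clock: 6.4
tool_pos: [0.5504, 0.2323, 0.1304]
orientation: [-86.1, 88.2, 93.3]
force: [0.5, -0.2, 0.0]
opening: 0.0246
```

Emit:
{"name": "arm_command", "arguments": {
  "commands": [0,20,5,0,15,0,0,0,0,15]
}}

```text
clock: 6.65
tool_pos: [0.5444, 0.2091, 0.1307]
orientation: [-87.2, 88.2, 92.0]
force: [0.2, -0.6, 0.1]
opening: 0.0243
```

Emit:
{"name": "arm_command", "arguments": {
  "commands": [35,3,1,0,15,35,2,1,0,15,10,0,0,0,15,0,0,0,0,15]
}}

```text
clock: 7.15
tool_pos: [0.5455, 0.2109, 0.0503]
orientation: [-94.7, 88.1, 84.7]
force: [0.7, 0.4, 0.9]
opening: 0.0243
```

Run:
```python
from h import *
from plant import *
print(get_obs()["tool_pos"])
w=snapshot("wrist"); np.save("pics/w2.npy",w,allow_pickle=True)
t=snapshot("side")["frame"][200:330,260:400]
cv2.imwrite("pics/w2.png",np.vstack([cv2.resize(w["frame"],(560,420)),cv2.resize(t,(195,180),interpolation=2)[:, :].repeat(1,0) if 0 else cv2.copyMakeBorder(cv2.resize(t,(195,180)),0,0,0,365,0)]))
```

```text
[0.5454579  0.21094206 0.05034228]
```

View pics/w2.png

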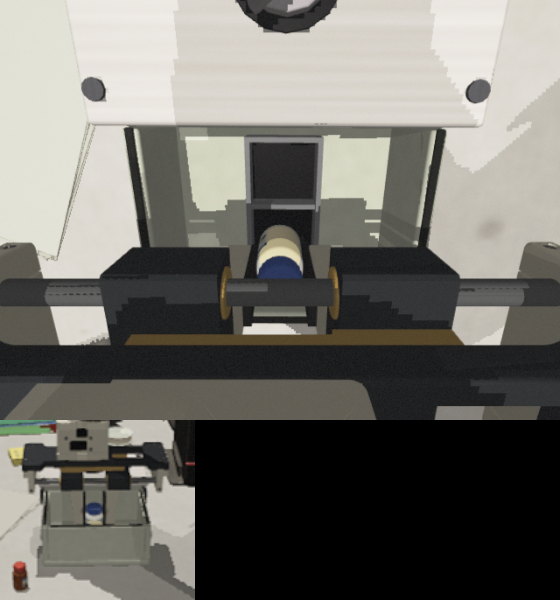

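The wrist view shows the vial at (280,260), over the left cell and about 3 mm towards +x. I correct that and lower.

Emit:
{"name": "arm_command", "arguments": {
  "commands": [5,5,4,0,15,9,2,1,0,15,2,0,0,0,15,0,0,0,0,15]
}}

```text
clock: 7.75
tool_pos: [0.5416, 0.2051, 0.0364]
orientation: [-101.0, 87.8, 78.3]
force: [0.2, -0.3, -0.3]
opening: 0.0244
```

Emit:
{"name": "arm_command", "arguments": {
  "commands": [3,-2,-1,0,15,0,0,0,0,48,0,0,0,0,48,-50,0,0,0,48,-50,0,0,0,48]
}}

```text
clock: 8.38
tool_pos: [0.5402, 0.2025, 0.1313]
orientation: [-90.8, 88.2, 88.5]
force: [0.9, 0.7, -0.6]
opening: 0.0418
```

Emit:
{"name": "arm_command", "arguments": {
  "commands": [0,-50,18,0,50,0,-50,18,0,50,0,-50,18,0,50,0,-50,18,0,50,15,-3,0,0,50]
}}

```text
clock: 9.0
tool_pos: [0.4722, 0.4148, 0.1303]
orientation: [-103.2, 87.6, 75.9]
force: [-0.3, -1.0, -0.1]
opening: 0.0436
```

Run:
```python
from h import *
from plant import *
from scipy.spatial.transform import Rotation as Ro
o=get_obs(); R=Ro.from_euler('xyz',o["orientation"],degrees=True).as_matrix(); print(o["tool_pos"],R.round(3).tolist(),o["joint_pos"].round(1))
w=snapshot("wrist"); t=snapshot("top"); s=snapshot("side")
B=((105,100,40),(130,255,255))
for c,st in blobs(w,*B,(0,0,640,480),60): print("w",c.round(1),st,plane(w,*c,.05).round(4),plane(w,*c,.062).round(4))
for c,st in blobs(t,*B,(260,220,330,320),5): print("t",c,st,plane(t,*c,.058).round(4))
for c,st in blobs(s,*B,(260,215,400,320),5): print("s",c,st,plane(s,*c,.058).round(4))
cv2.imwrite("pics/v3.png",np.hstack([cv2.resize(t["frame"][215:320,170:400],None,fx=2,fy=2),cv2.resize(s["frame"][220:325,260:400],None,fx=2,fy=2)]))
```

```text
[0.47215245 0.41481705 0.13033054] [[0.01, -0.014, -1.0], [0.041, -0.999, 0.014], [-0.999, -0.042, -0.01]] [ 58.6  19.4 -14.1  -0.9 -54.2 -58.9]
w [324.9 229.3] [310 214  30  31 707] [0.4673 0.4047 0.05  ] [0.4673 0.401  0.062 ]
t [286.03125 266.21875] [281 261  11  11  96] [0.544 0.207 0.058]
s [327.33333333 271.49019608] [323 267  11   9  51] [0.5443 0.2143 0.058 ]
```

View pics/v3.png

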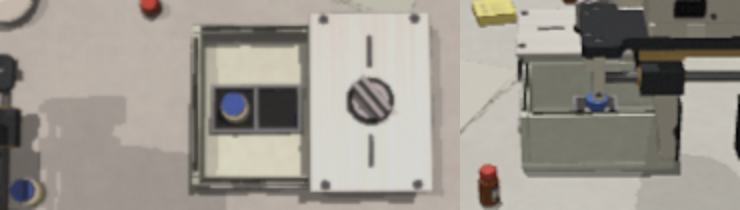

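Vial 1 stands in the left cell (cap at crop (234,105)) and nothing else has changed. Next is vial 2.

Emit:
{"name": "arm_command", "arguments": {
  "commands": [30,8,3,0,50,40,6,3,0,50,10,0,0,0,50,0,0,0,0,50]
}}

```text
clock: 9.65
tool_pos: [0.4695, 0.3957, 0.0486]
orientation: [-102.4, 87.8, 76.4]
force: [0.6, -0.2, 1.0]
opening: 0.0441
```

Emit:
{"name": "arm_command", "arguments": {
  "commands": [5,-8,1,0,50,18,-3,1,0,50,2,0,0,0,50,0,0,0,0,50]
}}

```text
clock: 10.15
tool_pos: [0.4696, 0.4104, 0.0256]
orientation: [-105.1, 87.5, 73.7]
force: [-1.1, -0.8, -0.4]
opening: 0.0438
```

Emit:
{"name": "arm_command", "arguments": {
  "commands": [4,5,1,0,50,0,0,0,0,50,0,0,0,0,15,0,0,0,0,15,0,0,0,0,15]
}}

```text
clock: 10.78
tool_pos: [0.4686, 0.4054, 0.0219]
orientation: [-105.4, 87.5, 73.3]
force: [0.4, -0.8, -0.5]
opening: 0.0251
```

Emit:
{"name": "arm_command", "arguments": {
  "commands": [-40,0,0,0,15,-50,10,0,0,15,-20,40,-10,0,15,0,50,-17,0,15,0,50,-17,0,15]
}}

```text
clock: 11.4
tool_pos: [0.5088, 0.2496, 0.1299]
orientation: [-108.0, 87.4, 71.1]
force: [1.2, 0.4, -0.3]
opening: 0.025
```

Emit:
{"name": "arm_command", "arguments": {
  "commands": [0,50,-17,0,15,0,25,-8,0,15,0,0,0,0,15]
}}

```text
clock: 11.78
tool_pos: [0.5336, 0.1689, 0.1277]
orientation: [-108.7, 87.4, 70.2]
force: [-0.2, -0.4, -0.1]
opening: 0.0249
```

Emit:
{"name": "arm_command", "arguments": {
  "commands": [10,3,-6,0,15,35,3,-1,0,15,30,2,0,0,15,0,0,0,0,15]
}}

```text
clock: 12.28
tool_pos: [0.5426, 0.1668, 0.0497]
orientation: [-109.8, 87.3, 69.2]
force: [-0.2, 1.1, 0.4]
opening: 0.0247
```

Emit:
{"name": "arm_command", "arguments": {
  "commands": [10,2,0,0,15,3,0,0,0,15,0,0,0,0,15]
}}

```text
clock: 12.65
tool_pos: [0.544, 0.1672, 0.0377]
orientation: [-112.0, 87.2, 67.2]
force: [-0.2, -0.3, 0.0]
opening: 0.0246
```

Emit:
{"name": "arm_command", "arguments": {
  "commands": [4,2,1,0,15,0,0,0,0,15,0,0,0,0,48,0,0,0,0,48,-50,0,0,0,48]
}}

```text
clock: 13.28
tool_pos: [0.5404, 0.162, 0.0819]
orientation: [-108.0, 87.4, 71.1]
force: [0.7, 0.8, 0.0]
opening: 0.0415
```

Emit:
{"name": "arm_command", "arguments": {
  "commands": [-50,0,0,0,50,-50,0,0,0,50,-30,0,0,0,50]
}}

```text
clock: 13.65
tool_pos: [0.5384, 0.156, 0.2172]
orientation: [-109.3, 87.4, 69.8]
force: [0.7, -0.5, -0.1]
opening: 0.0436
```

Run:
```python
from h import *
from plant import *
w=snapshot("wrist"); t=snapshot("top"); np.save("pics/w4.npy",w,allow_pickle=True)
B=((105,100,40),(130,255,255))
for c,st in blobs(w,*B,(0,0,640,480),60): print("w",c.round(1),st,plane(w,*c,.062).round(4))
for c,st in blobs(t,*B,(260,220,330,320),5): print("t",c,st,plane(t,*c,.058).round(4))
print([np.round(proj(w,[.5402,.0799,z])) for z in(.076,.1125)])
cv2.imwrite("pics/w4.png",w["frame"])
```

```text
w [315.8 225.9] [305 215  23  23 408] [0.5428 0.1657 0.062 ]
w [317.3 264.8] [307 254  22  22 380] [0.542  0.2053 0.062 ]
[array([317., 130.]), array([315., 132.])]
```

View pics/w4.png

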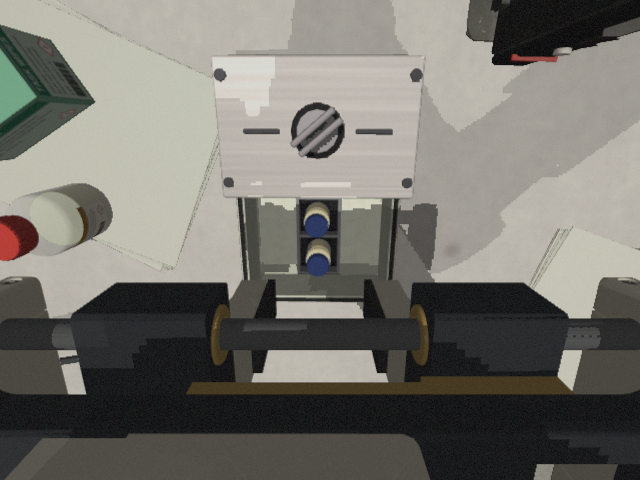

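Both vials stand, with caps at (316,226) and (317,265), at the cell centres within about 1 mm. The fastener is at (318,131) with its slot about 40° from the ribs. I refine that angle next.

Run:
```python
from h import *
from plant import *
from scipy.spatial.transform import Rotation as Ro
w=load("w4"); g=cv2.GaussianBlur(cv2.cvtColor(w["frame"],cv2.COLOR_BGR2GRAY),(0,0),1).astype(float)
gx,gy=cv2.Sobel(g,6,1,0),cv2.Sobel(g,6,0,1); Y,X=np.mgrid[:480,:640]
for cx,cy,r in((318,131,14),(318,131,18)):
    m=(X-cx)**2+(Y-cy)**2<r*r
    a=.5*np.arctan2(2*(gx*gy)[m].sum(),(gx**2-gy**2)[m].sum())+np.pi/2
    p=[plane(w,cx+k*15*np.cos(a),cy+k*15*np.sin(a),.11) for k in(-1,1)]; d=p[1]-p[0]
    print(np.degrees(a),"slot world deg",np.degrees(np.arctan2(d[1],d[0]))%180)
R=[plane(w,u,131.3,.078) for u in(243,393)]
print("rib ends",np.round(R,4),"foot",plane(w,318,131,.083).round(4))
o=get_obs(); Q=Ro.from_euler('xyz',o["orientation"],degrees=True).as_matrix(); print(o["tool_pos"],Q.round(3).tolist(),o["joint_pos"].round(1))
```

```text
139.5431579365087 slot world deg 38.226850373543925
139.44273380293808 slot world deg 38.32626249182923
rib ends [[0.6003 0.0796 0.078 ]
 [0.478  0.0814 0.078 ]] foot [0.5389 0.0802 0.083 ]
[0.53961773 0.15648938 0.21859121] [[0.019, -0.014, -1.0], [0.045, -0.999, 0.015], [-0.999, -0.045, -0.019]] [ 35.1   9.2 -15.2  -1.6 -63.2 -35.2]
```

Emit:
{"name": "arm_command", "arguments": {
  "commands": [0,40,0,10.2,50,10,38,0,10.2,50,10,0,0,10.2,50,0,0,0,10.2,50,0,0,0,10.2,50]
}}

```text
clock: 14.38
tool_pos: [0.5304, 0.0776, 0.1923]
orientation: [-57.9, 87.2, 68.7]
force: [0.3, 0.5, -0.7]
opening: 0.0438
```

```bash
cat > st.py <<'E'
import sys
from h import *
from plant import *
from scipy.spatial.transform import Rotation as Ro
o=get_obs(); R=Ro.from_euler('xyz',o["orientation"],degrees=True).as_matrix(); p=o["tool_pos"]
print(p.round(4),"jaw",np.degrees(np.arctan2(R[1,2],R[0,2])).round(2),"down",R[:,0].round(3),"j6",o["joint_pos"][5].round(1),"F",np.round(o["force"],1),"op",round(o["opening"],4))
if len(sys.argv)>3: print("shift mm",((np.array(list(map(float,sys.argv[1:4])))-p)@R*1000).round(1))
E
python3 st.py .5395 .0800 .087
```

```text
[0.5304 0.0776 0.1923] jaw 126.62 down [ 0.018  0.045 -0.999] j6 -80.3 F [ 0.3  0.5 -0.7] op 0.0438
shift mm [105.4  -4.4  -6.2]
```

Emit:
{"name": "arm_command", "arguments": {
  "commands": [35,-2,-3,-1.5,50,30,-2,-3,0,50,5,0,0,0,50,0,0,0,0,50]
}}

```text
clock: 14.88
tool_pos: [0.538, 0.078, 0.12]
orientation: [-58.5, 87.2, 69.5]
force: [0.1, 0.3, -0.7]
opening: 0.0436
```

```bash
python3 st.py .5395 .0800 .087
```

```text
[0.538 0.078 0.12 ] jaw 127.95 down [ 0.017  0.045 -0.999] j6 -78.1 F [ 0.1  0.3 -0.7] op 0.0436
shift mm [33.1 -1.1 -0.2]
```

Emit:
{"name": "arm_command", "arguments": {
  "commands": [20,-1,0,0,50,14,0,0,0,50,0,0,0,0,50,0,0,0,0,50]
}}

```text
clock: 15.38
tool_pos: [0.5414, 0.0811, 0.0891]
orientation: [-63.2, 87.0, 64.8]
force: [-0.1, -0.6, 0.1]
opening: 0.044
```

```bash
python3 st.py .5395 .0800 .087
```

```text
[0.5414 0.0811 0.0891] jaw 128.02 down [ 0.022  0.047 -0.999] j6 -78.0 F [-0.1 -0.6  0.1] op 0.044
shift mm [2.1 2.3 0.3]
```

Emit:
{"name": "arm_command", "arguments": {
  "commands": [1,2,0,0,50,0,0,0,0,5,0,0,0,0,5,0,0,0,0,5,0,0,0,0,5]
}}

```text
clock: 16.0
tool_pos: [0.5408, 0.0801, 0.0896]
orientation: [-65.6, 86.9, 62.4]
force: [1.1, 0.7, -1.2]
opening: 0.014
```

```bash
python3 st.py .5385 .080 .088
```

```text
[0.5408 0.0801 0.0896] jaw 128.04 down [ 0.025  0.048 -0.999] j6 -78.0 F [ 1.1  0.7 -1.2] op 0.014
shift mm [1.6 1.9 1.3]
```

Emit:
{"name": "arm_command", "arguments": {
  "commands": [1,-13,16,0,5,1,-13,16,0,5,1,-13,16,0,5]
}}

```text
clock: 16.38
tool_pos: [0.5419, 0.1432, 0.0896]
orientation: [-65.6, 87.0, 62.3]
force: [1.5, -1.6, 0.3]
opening: 0.0142
```

```bash
python3 st.py .5426 .192 .0896
```

```text
[0.5419 0.1432 0.0896] jaw 127.94 down [ 0.024  0.046 -0.999] j6 -84.5 F [ 1.5 -1.6  0.3] op 0.0142
shift mm [  2.3 -30.5  38.1]
```

Emit:
{"name": "arm_command", "arguments": {
  "commands": [1,-12,15,0,5,1,-9,12,0,5,0,-4,5,0,5,0,-3,4,0,5]
}}

```text
clock: 16.88
tool_pos: [0.5422, 0.19, 0.0896]
orientation: [-69.0, 87.4, 59.2]
force: [14.8, -37.2, 2.8]
opening: 0.014
```

```bash
python3 st.py .5426 .192 .0896
```

```text
[0.5422 0.19   0.0896] jaw 128.18 down [ 0.024  0.039 -0.999] j6 -89.1 F [ 14.8 -37.2   2.8] op 0.014
shift mm [ 0.1 -1.5  1.3]
```

Emit:
{"name": "arm_command", "arguments": {
  "commands": [0,0,0,0,5,0,0,0,9,5,0,0,0,9,5,0,0,0,9,5,0,0,0,7,5]
}}

```text
clock: 17.5
tool_pos: [0.5425, 0.1888, 0.0896]
orientation: [-34.4, 87.4, 58.6]
force: [1.0, 0.4, -0.3]
opening: 0.014
```

```bash
python3 st.py .5426 .192 .0896
```

```text
[0.5425 0.1888 0.0896] jaw 93.05 down [ 0.024  0.039 -0.999] j6 -124.2 F [ 1.   0.4 -0.3] op 0.014
shift mm [ 0.2 -0.3  3.2]
```

Emit:
{"name": "arm_command", "arguments": {
  "commands": [0,0,0,4,5,0,0,0,0,5,0,0,2,0,5,0,0,3,0,5]
}}

```text
clock: 18.0
tool_pos: [0.5422, 0.1898, 0.0896]
orientation: [-32.7, 87.8, 56.3]
force: [7.8, -17.8, 1.1]
opening: 0.0139
```

```bash
python3 st.py .5426 .192 .0896
python3 - <<'E'
from h import *
from plant import *
t=snapshot("top"); np.save("pics/t5.npy",t,allow_pickle=True)
s=snapshot("side"); np.save("pics/s5.npy",s,allow_pickle=True)
a=cv2.resize(t["frame"][215:320,255:400],None,fx=5,fy=5,interpolation=2)
cv2.imwrite("pics/t5.png",a)
E
```

```text
[0.5422 0.1898 0.0896] jaw 89.07 down [ 0.021  0.032 -0.999] j6 -128.7 F [  7.8 -17.8   1.1] op 0.0139
shift mm [ 0.1 -0.3  2.2]
```

View pics/t5.png

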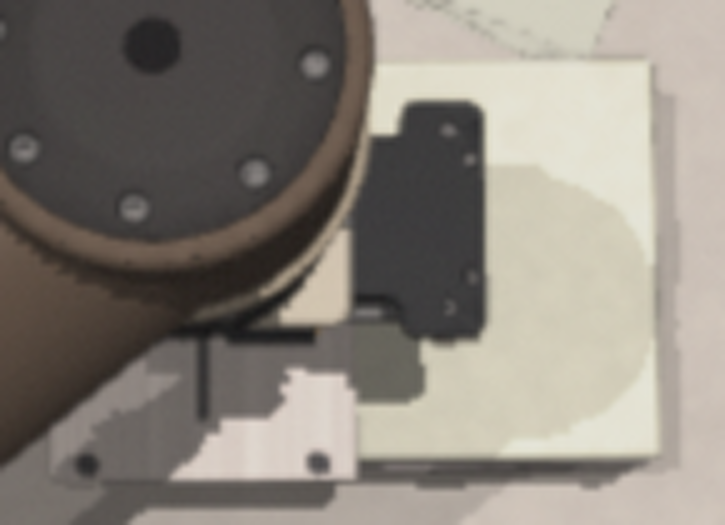

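The panel screws moved from crop x 428 to 96 (5.5× scale), which is about 112 mm, so the panel is at its stop. The jaws stand at 89.1°, in line with the ribs. Now I relax the sideways push and press down.

Emit:
{"name": "arm_command", "arguments": {
  "commands": [0,0,0,0,5,4,0,0,0,5,4,0,0,0,5,3,0,0,0,5]
}}

```text
clock: 18.6
tool_pos: [0.543, 0.1893, 0.0829]
orientation: [-36.1, 87.8, 53.3]
force: [-15.4, -6.2, 40.6]
opening: 0.0139
```

```bash
python3 st.py .5426 .192 .0836
```

```text
[0.543  0.1893 0.0829] jaw 89.4 down [ 0.023  0.031 -0.999] j6 -128.4 F [-15.4  -6.2  40.6] op 0.0139
shift mm [-0.6  0.4  2.7]
```

Emit:
{"name": "arm_command", "arguments": {
  "commands": [0,0,0,0,5,1.5,0,0,0,5,0.5,0,0,0,5]
}}

```text
clock: 18.98
tool_pos: [0.5426, 0.1892, 0.084]
orientation: [-37.8, 87.8, 51.9]
force: [-1.7, -3.1, 9.0]
opening: 0.014
```

```bash
python3 st.py .5426 .192 .0836
python3 - <<'E'
from h import *
from plant import *
s=snapshot("side");np.save("pics/s6.npy",s,allow_pickle=True)
a=load("s5")["frame"]; f=lambda i: cv2.resize(i[195:315,270:390],None,fx=3.3,fy=3.3,interpolation=2)
cv2.imwrite("pics/s6.png",np.hstack([f(a),f(s["frame"])]))
E
```

```text
[0.5426 0.1892 0.084 ] jaw 89.66 down [ 0.024  0.031 -0.999] j6 -128.2 F [-1.7 -3.1  9. ] op 0.014
shift mm [0.5 0.  2.7]
```

View pics/s6.png

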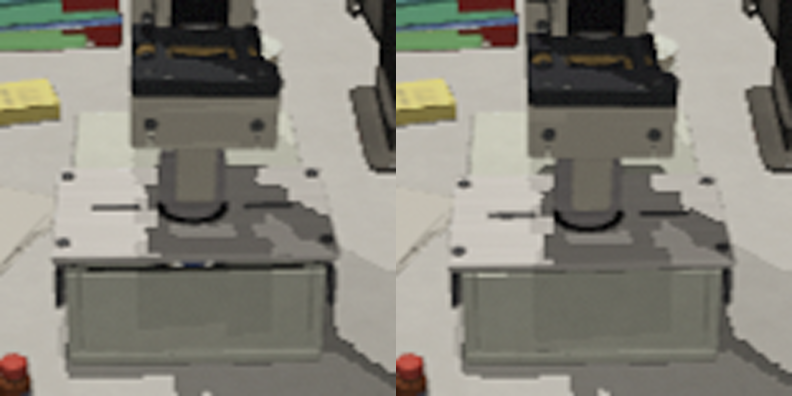

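The gap over the frame (left view, y≈263) is gone in the right view, so the panel is flush. I add a firmer holding push and take out the 0.5° drift.

Emit:
{"name": "arm_command", "arguments": {
  "commands": [2,0,0,0.5,5,1.2,0,0,0,5]
}}

```text
clock: 19.27
tool_pos: [0.5427, 0.1892, 0.0833]
orientation: [-39.0, 87.7, 50.3]
force: [-5.2, -3.4, 15.5]
opening: 0.0138
```

```bash
python3 st.py .5426 .192 .0836; python3 st.py
```

```text
[0.5427 0.1892 0.0833] jaw 89.34 down [ 0.025  0.03  -0.999] j6 -128.6 F [-5.2 -3.4 15.5] op 0.0138
shift mm [-0.2  0.1  2.8]
[0.5427 0.1892 0.0833] jaw 89.34 down [ 0.025  0.03  -0.999] j6 -128.6 F [-5.2 -3.4 15.5] op 0.0138
```

Emit:
{"name": "arm_command", "arguments": {
  "commands": [2,0,1,0.2,5,1.5,0,1,0,5,1.8,0,0.7,0,5]
}}

```text
clock: 19.65
tool_pos: [0.5427, 0.1893, 0.0832]
orientation: [-44.5, 87.9, 44.9]
force: [-5.2, -6.2, 19.3]
opening: 0.014
```

```bash
python3 st.py
python3 - <<'E'
from plant import *
snapshot("side");snapshot("side")
E
python3 st.py
```

```text
[0.5427 0.1893 0.0832] jaw 89.45 down [ 0.026  0.026 -0.999] j6 -128.9 F [-5.2 -6.2 19.3] op 0.014
[0.5427 0.1894 0.0833] jaw 89.45 down [ 0.026  0.026 -0.999] j6 -128.9 F [-4.5 -6.7 18.7] op 0.014
```

The push holds steady at 19 N, above the 9 N the spring needs at flush. Before handing in, I check the bystanders against the first pictures.

Run:
```python
from h import *
from plant import *
a,b=load("side0")["frame"],snapshot("side")["frame"]
for n,(x0,y0,x1,y1) in dict(petri=(336,205,356,214),tin=(240,345,282,387),timer=(216,320,262,355),notes=(264,217,286,233),small=(266,300,282,324)).items():
    T=a[y0:y1,x0:x1]; m=cv2.matchTemplate(b[y0-8:y1+8,x0-8:x1+8],T,cv2.TM_CCOEFF_NORMED); _,v,_,l=cv2.minMaxLoc(m); print(n,round(v,3),l[0]-8,l[1]-8)
close_job(); print(get_obs()["clock"],get_obs()["force"])
```

```text
petri 0.388 -7 -5
tin 1.0 0 0
timer 1.0 0 0
notes 1.0 0 0
small 1.0 0 0
the job is handed in; nothing more can be done
the job is handed in; nothing more can be done
```

The job is handed in. Both vials are upright in the tray, the panel is shut over them, the fastener is turned in line with the ribs, and the panel is held pressed flush. The arm finished at about 20 s of the 51 s allowed.

What the last checks showed:

- **Vials:** before the panel closed, the wrist camera put both caps within about 2 mm of their cell centres.
- **Panel travel:** the panel screws moved about 112 mm in the pictures, and the arm felt the end stop (up to 37 N). The arm itself measured only about 110 mm. It later eased back under 1 mm from the stop, and I pushed it lightly that way again.
- **Fastener:** the wing started already turned part way, at about 51° rather than 0. I turned it clockwise until the jaws read 89.45°, against the 89.1° I measured for the rib line. The gripper hid the slot, so this comes from the jaw angle alone.
- **Press:** the side view shows the 6 mm gap over the frame gone. The final hold was about 19 N and steady. While pressing I briefly reached 40.6 N (through the gripped fastener) before easing off.
- **Other things on the bench:** the tin, timer, notes and small vial had not moved a pixel. The petri dish check failed to match (score 0.39), probably because the arm or its shadow was in that part of the picture. The arm never worked near the dishes, but I could not confirm they stayed put.
- **Tool tilt:** the tool drifted up to about 3° off vertical during the run, which these moves could not correct.

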